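Pin the free hold-down bar of a lattice gluing jig

ROBOT

A 6-joint arm with a two-finger parallel gripper is mounted at the origin on the work surface. World frame = base frame: x ahead of the robot, y to its left, z up, the work surface at z = 0. Lengths are in m, angles in rad, forces in N, time in s.
With the tool pointing down it reaches from about 0.35 to 0.85 m from the base axis. Payload 8.1 kg.
Tool frame: the origin (TCP) lies between the finger pads; the fingertips stand 11 mm ahead of it and the grasp point (between the pads) lies 8 mm behind it (robot.tips_ahead is the distance from the TCP to the fingertips, in m); z points along the fingers, y is the line along which they close (so a half turn about z gives the same grasp; the last joint's range is limited). The gripper opens to 93 mm and grips with 3 to 60 N. Pads are 15 mm wide; open, the fingers measure 128 mm over their backs; the gripper's body (75 mm by 188 mm) begins 65 mm behind the grasp point.
Start: joints at [1.057, 0.13, 1.488, -0, 1.523, -0.085], TCP at [0.249, 0.546, 0.23] pointing down, gripper open.
Joint ranges: [-2.96, 2.96], [-0.89, 2.26], [0.02, 2.5], [-1.34, 4.48], [0, 2.73], [-2.66, 2.66]. Speed limits (rad/s): [2.39, 2.39, 2.79, 3.14, 3.14, 3.14].

INTERFACE

Orientations are given as a rotation vector (axis times angle).
In Python, from plant import robot gives the robot as it stands. The module is installed in compiled form; this text tells all that it offers.
- The arm moves only by the tool move_arm, never from a script. Its argument "deltas" is one flat list of numbers, 7 for each row, row after row: the shift along the tool's x, y, z in m, then the turn, a rotation vector about the tool's x, y, z in rad, then the opening, from 0 (shut) to 1 (fully open). A call has 1 to 12 rows; each row is the pose to reach, as a shift and turn from the pose commanded when the call began, along the tool's axes at that moment; what a row does not reach only later rows make up. A row lasts 1/8 s, in which the tool goes at most 62.5 mm and 10.7 degrees, less where a joint would pass 70% of its speed; a pose out of reach is approached as far as the arm can. A call with a gripper value outside its range is refused whole. The fingers move at their own pace and stop on an object; "squeeze" is the grip in N (left out, the last holds). Time passes only in rows, so rows that repeat a pose let the fingers close. It gives the time, the measured TCP pose, the force, the opening and the grip force at its end, in the units of the state.
- robot.read_state(): the state, without advancing time (a new reading comes with each control period).
- robot.read_camera(name): name is "scene" or "top" or "wrist"; returns (picture, depth): 420x560x3 uint8, red, green, blue; 420x560 float32, m along the optical axis (not along the pixel's ray), 0 where there is no reading.
- robot.camera_model(name): a dict with "K" (3x3 intrinsics, pixels), "k1" (the pictures are not rectified: a ray, as slopes to the right and down, at radius r is drawn at 1 + k1 r^2 times it, then the intrinsics apply), "R" (3x3) and "t" (3): a world point X has camera coordinates R X + t; the wrist camera has in their place "tool_from_camera" (4x4, takes a point from camera to tool coordinates, whose origin is the TCP and whose axes are the flange's). Camera axes: x right, y down, z forward; pixel columns grow to the right and rows downward; lengths in m; the calibration is good to about 2 mm. A picture is of the moment at which its call begins: read the wrist's pose just before it. camera_model takes no time and is no camera call.
- robot.close_job(): hands the job in; it is judged then, once.
Trained networks look in the newest picture that a camera, given by its name, has taken for a name from the list of things; names that differ only in an ending like _2 or _b are one class to them, and where a whole thing is asked for, a point or a joint stands for the part that bears it (a point fixed in the world has none). Each returns a list of dicts, best first, with "confidence" (0 to 1); they miss things now and then, are a little off and sometimes report something else, mostly with a low value. They report only what shows in the picture. A call takes as long as a camera call. They do not tell look-alikes from the thing itself.
- robot.recognise(camera, label): "uv" ([column, row] in pixels, amid what is visible of it).
The state is a dict: "t": time; "q": joint angles; "dq": joint speeds; "joint_torque": joint torques, N m; "tool_pos": TCP position; "orientation": TCP orientation; "force": force on the tool from outside, world axes, zero at the start; "wrist_torque": the same for the moment, N m; "opening": finger opening in m; "gripper_force": force on a finger pad.
Only numpy, scipy, OpenCV 4.12 (cv2) and the standard library are available. Lean on these libraries where they do the work, as an engineer would, in place of code of your own. Each camera call takes 0.05 s, during which the arm holds its last target. There are 200 camera calls.

TASK

On the gluing jig two metal hold-down bars lie across the lattice panel, each with its end in a steel fork; one is locked by a pin and the other is not. Take the long collared pin from the wooden rack and put it down through the empty fork and its bar, fully home so that the collar sits on the fork, and let go. Leave the pin that is already fitted and the short collared pin in the rack where they are.

Things in the scene. Friction and masses are not known exactly. Their poses are not given: they have to be found in the camera images.
- long_pin: The pin to use, upright in a wooden rack. From the foot up: steel shank 14 mm across, 50 mm long, its last 5 mm tapered to 10; collar 44 mm across, 5 thick; dark round grip 22 mm across, 45 long. 0.13 to 0.25 kg. Origin: centre of the foot, z up along the pin. Foot 10 mm above the table in an 18 mm deep, 15 mm hole; collar 32 mm clear of the rack.
- short_pin: Too short, leave it: like the long pin but with a 22 mm shank, its collar just 4 mm above the rack. Origin at the foot, z up. The rack, 230 x 62 x 28 mm high, has three holes in a row, 75 mm apart, for the long pin, the short pin and a plain 14 mm rod without collar (90 mm long, its top 100 mm above the table), in any order.
- free_hole (a point): Centre of the hole's mouth on the empty fork's top, 69 mm above the table; x along the bar towards its pivot, z up. Top plate 60 x 60 x 8 mm, then the bar's end (10 mm), then a lower plate (underside 34 mm below the mouth), each with a 26 mm hole, in line to 3 mm; the bar swings stiffly aside if pushed. 54 mm free depth below the mouth. Nothing beside it is over 5 mm higher than its top but the set pin.
- set_pin: The pin already fitted in the other fork, which is the same as the empty one and 170 mm beside it. Same size as the long pin, collar resting on the fork, grip up, its top 119 mm above the table. Leave it. Origin: centre of its foot, z up.
There are look-alikes about, which are no part of the job. Leave any blue or pink look-alike of the long_pin alone.

How it is judged:
At the end, for the whole second after the job is handed in: The long pin stands in the empty fork, through both plates and the bar: its foot within 12 mm sideways of the hole's axis and at least 46 mm below the fork's top (its collar down on the fork), within 10 degrees of upright, at rest (horizontal distance between long_pin and free_hole below 0.012 m and z of long_pin in the frame of free_hole below -0.046 m and angle between long_pin's own z axis and vertical below 0.17 rad and linear speed of long_pin below 0.02 m/s); the robot touches nothing.
It fails at once if the pin already fitted is moved by more than 20 mm (distance of set_pin from where it was at the start of the episode above 0.02 m).
It fails at once if the short pin is moved by more than 30 mm (distance of short_pin from where it was at the start of the episode above 0.03 m).
It also fails if it takes over 32 s, if anything falls off the work surface, if the arm or the gripper's body presses on something with over 40 N, if the wrist force passes 120 N, or if a joint passes its speed limit or range.

## Working session

There is one attempt and no reset: what is moved stays moved. The work goes in short steps, Python scripts to look and compute and a tool call to move; the robot and the scene stay as the last step left them, time stands still between calls to the robot, and variables do not carry over. Pictures are saved under pics/ and viewed, at most 10 in all, crops included, and the job is handed in when it is done.

Besides the shell and the picture viewer there is one more tool, called after "Call:" as name(argument=value, ...) on one line, values as JSON. move_arm: Moves the arm, as the interface text tells. Its arguments: {"type":"object","properties":{"deltas":{"type":"array","items":{"type":"number"}},"squeeze":{"type":"number"}},"required":["deltas"]}

```bash
mkdir -p pics; cat > h.py <<'E'
import numpy as np, cv2
from scipy.spatial.transform import Rotation as Ro
from plant import robot
def ray(m,uv):
    K=np.array(m["K"]); d=np.array([(uv[0]-K[0,2])/K[0,0],(uv[1]-K[1,2])/K[1,1]])
    s=d.copy()
    for _ in range(20): s=d/(1+m["k1"]*(s@s))
    return np.array([s[0],s[1],1.])
def c2w(name,st=None):
    m=robot.camera_model(name)
    if name=="wrist":
        T=np.eye(4);T[:3,:3]=Ro.from_rotvec(st["orientation"]).as_matrix();T[:3,3]=st["tool_pos"]
        return m,T@np.array(m["tool_from_camera"])
    R=np.array(m["R"]);T=np.eye(4);T[:3,:3]=R.T;T[:3,3]=-R.T@np.array(m["t"]);return m,T
def pt(name,uv,depth,st=None):
    m,T=c2w(name,st);return (T@np.r_[ray(m,uv)*depth,1])[:3]
def plane(name,uv,z,st=None):
    m,T=c2w(name,st);d=T[:3,:3]@ray(m,uv);return T[:3,3]+d*(z-T[2,3])/d[2]
def cloud(name,D,st=None):
    m,T=c2w(name,st);h,w=D.shape;K=np.array(m["K"])
    v,u=np.mgrid[:h,:w];d=np.stack([(u-K[0,2])/K[0,0],(v-K[1,2])/K[1,1]],-1);s=d.copy()
    for _ in range(15): s=d/(1+m["k1"]*(s**2).sum(-1,keepdims=True))
    P=np.concatenate([s,np.ones((h,w,1))],-1)*D[...,None]
    return P@T[:3,:3].T+T[:3,3]
E
python3 - <<'E'
from h import *
for n in ["top","scene"]:
    p,D=robot.read_camera(n);cv2.imwrite(f"pics/{n}0.png",p[...,::-1]);np.save(f"{n}0.npy",D)
    for l in ["long_pin","short_pin","set_pin","free_hole"]:
        for r in robot.recognise(n,l)[:4]:
            uv=np.array(r["uv"]);d=D[int(uv[1]),int(uv[0])]
            print(n,l,uv.round(1),round(r["confidence"],2),pt(n,uv,d).round(3))
E
```

```text
top long_pin [322.3 208.4] 0.89 [ 0.493 -0.133  0.055]
top long_pin [390.3 200.4] 0.82 [ 0.502 -0.258  0.108]
top long_pin [365.6 289.9] 0.79 [ 0.331 -0.21   0.088]
top long_pin [323.9 165.3] 0.78 [ 0.581 -0.136  0.061]
top short_pin [381.2 167.5] 0.61 [ 0.573 -0.249  0.081]
top set_pin [133.3 217.3] 0.56 [0.466 0.234 0.104]
top free_hole [216.6 183. ] 0.89 [0.542 0.081 0.061]
scene long_pin [159.1 251.2] 0.98 [ 0.51  -0.264  0.068]
scene long_pin [221.9 227. ] 0.82 [ 0.506 -0.144  0.077]
scene long_pin [156.4 192.4] 0.78 [ 0.342 -0.226  0.061]
scene short_pin [174.6 288.8] 0.78 [ 0.586 -0.261  0.048]
scene set_pin [386.9 162.6] 0.84 [0.477 0.241 0.087]
scene free_hole [336.1 219.9] 0.73 [0.558 0.072 0.054]
```

View pics/top0.png

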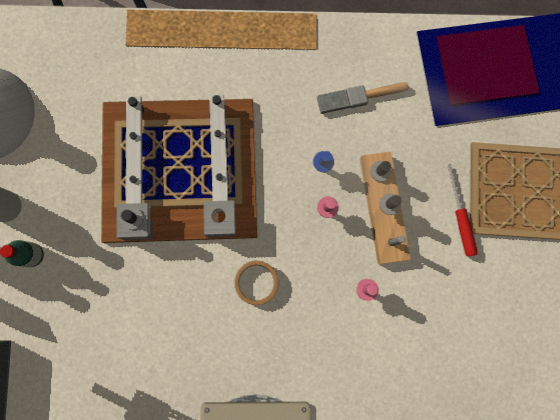

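View pics/scene0.png

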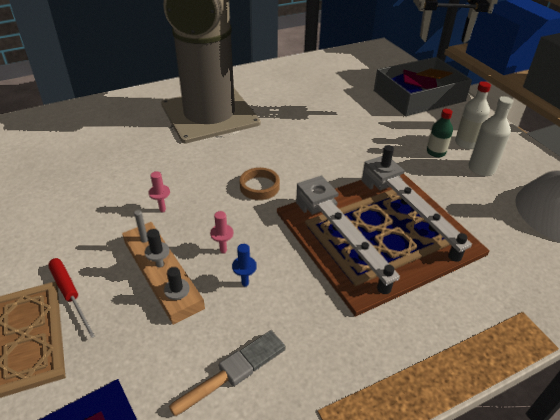

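The top view shows the rack with, from top to bottom, the short pin (381,168), the long pin (391,202) and the rod (398,242). The empty fork's hole is at about (218,215) and the set pin at (129,216). Next I'll refine these from depth.

```bash
python3 - <<'E'
from h import *
D=np.load("top0.npy");P=cloud("top",D)
def blob(c,r,z0,z1):
    m=(np.hypot(P[...,0]-c[0],P[...,1]-c[1])<r)&(P[...,2]>z0)&(P[...,2]<z1)
    q=P[m];a=q.min(0);b=q.max(0);return len(q),q.mean(0).round(4),((a+b)/2).round(4),(b-a).round(4)
print("long",blob((.502,-.258),.03,.100,.125)); print("longcollar",blob((.502,-.258),.035,.05,.075))
print("short",blob((.573,-.249),.03,.072,.095)); print("rod",blob((.43,-.265),.04,.06,.125))
print("set",blob((.466,.234),.03,.1,.13))
f=plane("top",(218,215),.069);print("hole",f)
print("plate",blob(f,.05,.06,.08));
img=cv2.imread("pics/top0.png");cv2.imwrite("pics/c1.png",cv2.resize(img[190:245,190:250],None,fx=10,fy=10,interpolation=cv2.INTER_CUBIC))
# bar direction
for uv in [(217,180),(217,110),(134,180),(134,110)]: print(uv,pt("top",uv,D[uv[1],uv[0]]).round(3))
for uv in [(390,200),(381,167),(398,241)]: print(uv,plane("top",uv,.11).round(3))
st=robot.read_state();print(st["t"],st["tool_pos"],Ro.from_rotvec(st["orientation"]).as_matrix().round(3),robot.tips_ahead)
print(np.array(robot.camera_model("wrist")["tool_from_camera"]).round(3))
E
```

```text
long (110, array([ 0.5019, -0.2659,  0.1092]), array([ 0.5022, -0.2666,  0.1071]), array([0.0204, 0.021 , 0.0141]))
longcollar (236, array([ 0.4998, -0.2628,  0.0654]), array([ 0.503 , -0.2676,  0.0669]), array([0.0441, 0.0439, 0.0157]))
short (102, array([ 0.5759, -0.2555,  0.0811]), array([ 0.576 , -0.2563,  0.0794]), array([0.0205, 0.0221, 0.0145]))
rod (76, array([ 0.4277, -0.2759,  0.0911]), array([ 0.4281, -0.2777,  0.0836]), array([0.0126, 0.0134, 0.0405]))
set (129, array([0.468 , 0.2433, 0.1166]), array([0.4691, 0.2446, 0.1127]), array([0.0218, 0.0214, 0.0244]))
hole [0.47636264 0.07623669 0.069     ]
plate (920, array([0.4726, 0.0754, 0.069 ]), array([0.4823, 0.0754, 0.0679]), array([0.0875, 0.0624, 0.0159]))
(217, 180) [0.549 0.08  0.059]
(217, 110) [0.695 0.083 0.059]
(134, 180) [0.546 0.244 0.067]
(134, 110) [0.693 0.252 0.057]
(390, 200) [ 0.502 -0.257  0.11 ]
(381, 167) [ 0.567 -0.241  0.11 ]
(398, 241) [ 0.423 -0.27   0.11 ]
0.5 [0.24941423 0.54567579 0.22959604] [[-0.909  0.416 -0.   ]
 [ 0.416  0.909 -0.   ]
 [ 0.    -0.    -1.   ]] 0.011
[[-0.001 -0.968 -0.25   0.07 ]
 [ 1.    -0.001 -0.001  0.   ]
 [ 0.    -0.25   0.968 -0.155]
 [ 0.     0.     0.     1.   ]]
```

View pics/c1.png

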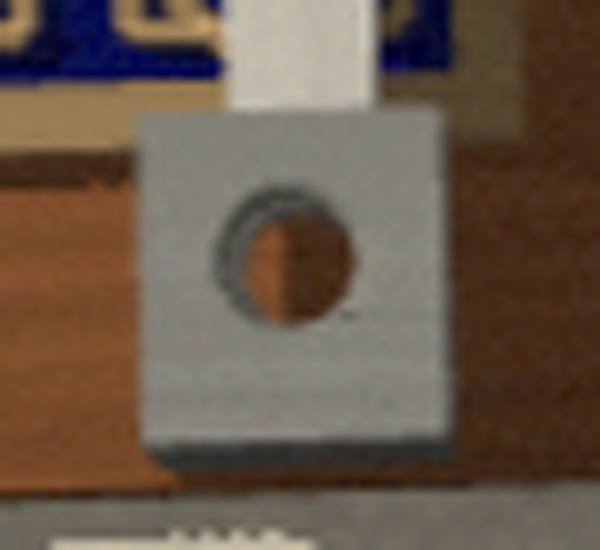

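Call:
move_arm(deltas=[-0.402,-0.333,-0.02,0,0,-0.57,1,-0.402,-0.333,-0.02,0,0,-0.57,1,-0.402,-0.333,-0.02,0,0,-0.57,1,-0.402,-0.333,-0.02,0,0,-0.57,1,-0.402,-0.333,-0.02,0,0,-0.57,1,-0.402,-0.333,-0.02,0,0,-0.57,1,-0.402,-0.333,-0.02,0,0,-0.57,1,-0.402,-0.333,-0.02,0,0,-0.57,1,-0.402,-0.333,-0.02,0,0,-0.57,1,-0.402,-0.333,-0.02,0,0,-0.57,1,-0.402,-0.333,-0.02,0,0,-0.57,1,-0.402,-0.333,-0.02,0,0,-0.57,1])

```text
t: 2.0
tool_pos: [0.4762, 0.0768, 0.2496]
orientation: [0.224, -3.133, -0.0]
force: [-0.0, -0.9, 0.9]
opening: 0.0928
gripper_force: 0.0
```

```bash
python3 - <<'E'
from h import *
st=robot.read_state();p,D=robot.read_camera("wrist");cv2.imwrite("pics/w1.png",p[...,::-1]);np.savez("w1.npz",D=D,**{k:np.array(st[k]) for k in("tool_pos","orientation")})
R=Ro.from_rotvec(st["orientation"]).as_matrix()
print(st["t"],st["tool_pos"],R.round(3),st["q"])
P=cloud("wrist",D,st)
q=P[(np.hypot(P[...,0]-.476,P[...,1]-.076)<.05)&(P[...,2]>.062)&(P[...,2]<.078)]
print(len(q),q.mean(0),q.min(0),q.max(0))
print("goto pin",R.T@(np.array([.502,-.266,.20])-st["tool_pos"]))
E
```

```text
2.0 [0.47619076 0.07680438 0.24959676] [[-0.99  -0.142 -0.   ]
 [-0.142  0.99   0.   ]
 [ 0.     0.    -1.   ]] [ 5.33685393e-02 -2.00489419e-01  1.77517691e+00  2.55106616e-04
  1.56701556e+00 -1.66021452e+00]
3747 [0.46953881 0.07539376 0.0683205 ] [0.43684169 0.04427161 0.06227959] [0.50509476 0.10665772 0.07085951]
goto pin [ 0.02323052 -0.34300156  0.04950825]
```

View pics/w1.png

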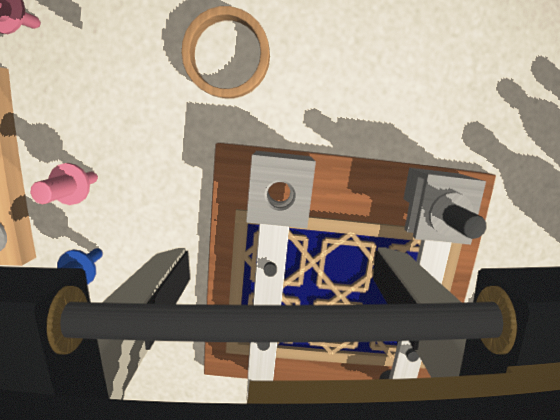

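The wrist view puts the free hole at about (280,194), with the set pin on the right at (465,220). On to the long pin.

Call:
move_arm(deltas=[0.023,-0.343,0.045,0,0,0,1,0.023,-0.343,0.045,0,0,0,1,0.023,-0.343,0.045,0,0,0,1,0.023,-0.343,0.045,0,0,0,1,0.023,-0.343,0.045,0,0,0,1,0.023,-0.343,0.045,0,0,0,1,0.023,-0.343,0.045,0,0,0,1,0.023,-0.343,0.045,0,0,0,1,0.023,-0.343,0.045,0,0,0,1])

```text
t: 3.18
tool_pos: [0.5025, -0.2656, 0.205]
orientation: [-0.225, 3.133, -0.0]
force: [0.2, 0.5, 0.4]
opening: 0.093
gripper_force: 0.0
```

```bash
python3 - <<'E'
from h import *
z=np.load("w1.npz");s1={k:z[k] for k in("tool_pos","orientation")}
g=cv2.imread("pics/w1.png")
P1=cloud("wrist",z["D"],s1)
# hole: pixels not at plate height, enclosed by plate
m=((np.abs(P1[...,2]-.069)<.006)).astype(np.uint8)[150:235,240:320]
n,l,s,c=cv2.connectedComponentsWithStats(1-m,connectivity=4)
for i in range(1,n):
    if s[i,4]>100: print("comp",s[i]+[240,150,0,0,0],plane("wrist",(240+s[i,0]+(s[i,2]-1)/2,150+s[i,1]+(s[i,3]-1)/2),.069,s1).round(4))
print("hole by eye",plane("wrist",(280,194),.069,s1).round(4))
st=robot.read_state();p,D=robot.read_camera("wrist");cv2.imwrite("pics/w2.png",p[...,::-1])
R=Ro.from_rotvec(st["orientation"]).as_matrix();print(st["t"],st["tool_pos"])
P=cloud("wrist",D,st)
def blob(c,r,z0,z1):
    m=(np.hypot(P[...,0]-c[0],P[...,1]-c[1])<r)&(P[...,2]>z0)&(P[...,2]<z1)
    q=P[m]; 
    if len(q)==0: return 0
    a=q.min(0);b=q.max(0);v,u=np.nonzero(m);return len(q),u.mean(),v.mean(),q.mean(0).round(4),((a+b)/2).round(4),(b-a).round(4)
for z0,z1 in((.1055,.118),(.075,.105),(.055,.067)): print(blob((.502,-.266),.03,z0,z1))
print(blob((.576,-.256),.03,.075,.09)); print(blob((.428,-.277),.03,.094,.11))
E
```

```text
comp [ 240  150   80   85 2522] [0.4709 0.0749 0.069 ]
comp [267 182  27  26 529] [0.4732 0.0758 0.069 ]
hole by eye [0.4727 0.0757 0.069 ]
3.175 [ 0.50254743 -0.26561613  0.2050388 ]
(665, np.float64(278.16541353383457), np.float64(218.05864661654135), array([ 0.5004, -0.2676,  0.1092]), array([ 0.5008, -0.2673,  0.1084]), array([0.0211, 0.0216, 0.0053]))
(204, np.float64(278.5833333333333), np.float64(201.93627450980392), array([ 0.4924, -0.2686,  0.091 ]), array([ 0.4956, -0.2678,  0.0901]), array([0.0109, 0.0211, 0.0297]))
(1159, np.float64(278.97238999137187), np.float64(198.31578947368422), array([ 0.4952, -0.2681,  0.0644]), array([ 0.4999, -0.2675,  0.0624]), array([0.0409, 0.0433, 0.0092]))
(487, np.float64(278.9794661190965), np.float64(292.5297741273101), array([ 0.5737, -0.2569,  0.0809]), array([ 0.575 , -0.2566,  0.0792]), array([0.0213, 0.0216, 0.0083]))
(309, np.float64(277.71521035598704), np.float64(113.51779935275081), array([ 0.4271, -0.2783,  0.0994]), array([ 0.4272, -0.2785,  0.0995]), array([0.0135, 0.0136, 0.0041]))
```

View pics/w2.png

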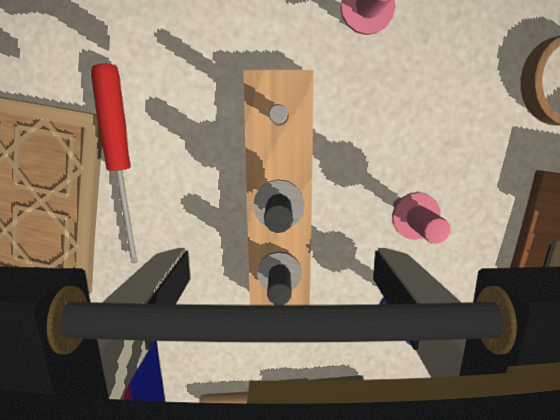

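Call:
move_arm(deltas=[0.0017,-0.0013,0.06,0,0,0,1,0.0017,-0.0013,0.1,0,0,0,1,0.0017,-0.0013,0.122,0,0,0,1,0.0017,-0.0013,0.122,0,0,0,1,0.0017,-0.0013,0.122,0,0,0,0,0.0017,-0.0013,0.122,0,0,0,0,0.0017,-0.0013,0.122,0,0,0,0,0.0017,-0.0013,0.122,0,0,0,0,0.0017,-0.0013,0.122,0,0,0,0,0.0017,-0.0013,0.122,0,0,0,0], squeeze=35)

```text
t: 4.47
tool_pos: [0.5006, -0.2687, 0.0826]
orientation: [0.222, -3.134, -0.0]
force: [0.2, -0.1, -0.8]
opening: 0.0372
gripper_force: 0.0
```

Call:
move_arm(deltas=[0,0,0,0,0,0,0,0,0,0,0,0,0,0,0,0,0,0,0,0,0,0,0,0,0,0,0,0])

```text
t: 4.97
tool_pos: [0.5006, -0.2686, 0.0826]
orientation: [0.222, -3.134, -0.0]
force: [-0.4, 0.4, 0.4]
opening: 0.0212
gripper_force: 35.0
```

Call:
move_arm(deltas=[0,0,-0.02,0,0,0,0,0,0,-0.05,0,0,0,0,0,0,-0.11,0,0,0,0,0,0,-0.11,0,0,0,0,0,0,-0.11,0,0,0,0])

```text
t: 5.6
tool_pos: [0.5006, -0.2687, 0.1933]
orientation: [-0.222, 3.133, -0.001]
force: [-0.5, -0.4, -2.7]
opening: 0.0216
gripper_force: 35.0
```

```bash
python3 - <<'E'
from h import *
st=robot.read_state();p,D=robot.read_camera("wrist");cv2.imwrite("pics/w3.png",p[...,::-1])
R=Ro.from_rotvec(st["orientation"]).as_matrix();print(st["t"],st["tool_pos"],st["force"],st["opening"])
P=cloud("wrist",D,st)
Q=(P-st["tool_pos"])@R
m=(np.abs(Q[...,0])<.035)&(np.abs(Q[...,1])<.03)
for z0,z1 in((-.04,-.012),(-.012,.012),(.012,.026),(.026,.085)):
    q=Q[m&(Q[...,2]>z0)&(Q[...,2]<z1)]
    if len(q): print(z0,len(q),q.mean(0).round(4),((q.min(0)+q.max(0))/2).round(4),(q.max(0)-q.min(0)).round(4))
print("to hole",R.T@(np.array([.474,.0758,st["tool_pos"][2]])-st["tool_pos"]))
E
```

```text
5.6 [ 0.50062701 -0.26865294  0.19334273] [-0.48505724 -0.39421083 -2.69242111] 0.02161146622827155
-0.04 3360 [ 0.0074  0.0007 -0.0246] [ 0.0045  0.0007 -0.026 ] [0.0125 0.051  0.028 ]
-0.012 1970 [ 0.0087  0.0008 -0.0017] [0.0051 0.0008 0.    ] [0.0117 0.0515 0.024 ]
0.012 1808 [0.0127 0.0007 0.0182] [0.01   0.0007 0.018 ] [0.0227 0.041  0.0119]
to hole [-2.21202193e-02  3.44771649e-01 -1.69490813e-04]
```

View pics/w3.png

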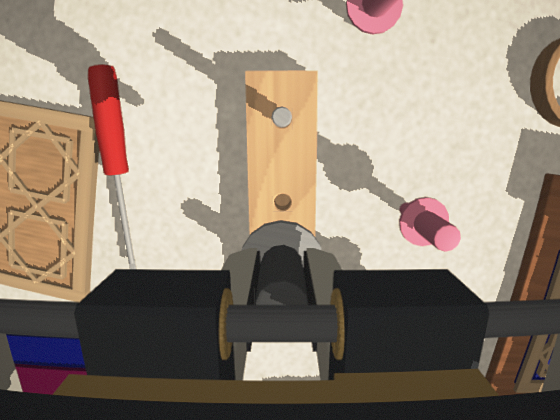

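Call:
move_arm(deltas=[-0.022,0.344,-0.01,0,0,0,0,-0.022,0.344,-0.01,0,0,0,0,-0.022,0.344,-0.01,0,0,0,0,-0.022,0.344,-0.01,0,0,0,0,-0.022,0.344,-0.01,0,0,0,0,-0.022,0.344,-0.01,0,0,0,0,-0.022,0.344,-0.01,0,0,0,0,-0.022,0.344,-0.01,0,0,0,0,-0.022,0.344,-0.01,0,0,0,0])

```text
t: 6.78
tool_pos: [0.4737, 0.0739, 0.2019]
orientation: [0.219, -3.133, 0.0]
force: [0.3, -0.6, -1.4]
opening: 0.0216
gripper_force: 35.0
```

```bash
python3 - <<'E'
from h import *
st=robot.read_state();p,D=robot.read_camera("scene");R=Ro.from_rotvec(st["orientation"]).as_matrix();print(st["t"],st["tool_pos"])
cv2.imwrite("pics/s2.png",cv2.resize(p[100:260,250:450,::-1],None,fx=4,fy=3.75*4/3.75,interpolation=cv2.INTER_CUBIC)[:600])
# hole from scene: project
m,T=c2w("scene")
def proj(X):
    c=np.linalg.inv(T)@np.r_[X,1];s=c[:2]/c[2];s=s*(1+m["k1"]*s@s);return np.array(m["K"])[:2,:2]@s+np.array(m["K"])[:2,2]
for n,X in dict(hole=(.474,.0758,.069),hole2=(.477,.0758,.069),foot=(.474,.0758,st["tool_pos"][2]-.073),gripTop=(.474,.0758,st["tool_pos"][2]+.027)).items():
    u=proj(np.array(X));print(n,u.round(1),((u-[250,100])*4).round())
E
```

```text
6.775 [0.47373081 0.07394899 0.20193444]
hole [317.8 188.3] [271. 353.]
hole2 [318.5 189.2] [274. 357.]
foot [319.8 164.9] [279. 260.]
gripTop [323.6 121.3] [294.  85.]
```

View pics/s2.png

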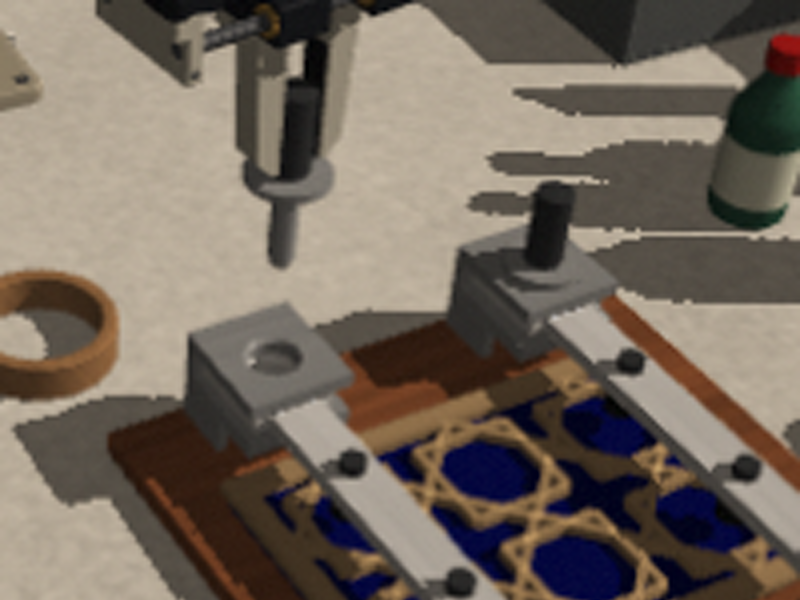

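The scene view shows the long pin held upright, its foot at (281,264), above the empty hole at (274,357). The projections agree with this to 1–2 mm. Now descending in stages.

Call:
move_arm(deltas=[-0.001,0.001,0.03,0,0,0,0,-0.001,0.001,0.05,0,0,0,0,-0.001,0.001,0.06,0,0,0,0,-0.001,0.001,0.067,0,0,0,0,-0.001,0.001,0.073,0,0,0,0,-0.001,0.001,0.073,0,0,0,0])

```text
t: 7.58
tool_pos: [0.4748, 0.0761, 0.1296]
orientation: [0.221, -3.134, 0.0]
force: [0.6, -0.4, -2.0]
opening: 0.0214
gripper_force: 35.0
```

Call:
move_arm(deltas=[0,0,0.006,0,0,0,0,0,0,0.012,0,0,0,0,0,0,0.018,0,0,0,0,0,0,0.024,0,0,0,0,0,0,0.03,0,0,0,0,0,0,0.034,0,0,0,0])

```text
t: 8.32
tool_pos: [0.4746, 0.0761, 0.0951]
orientation: [0.222, -3.133, -0.0]
force: [-0.0, 0.1, -1.7]
opening: 0.0216
gripper_force: 35.0
```

Call:
move_arm(deltas=[0,0,0.0015,0,0,0,0,0,0,0.003,0,0,0,0,0,0,0.004,0,0,0,0,0,0,0.004,0,0,0,0])

```text
t: 8.82
tool_pos: [0.4749, 0.0762, 0.0917]
orientation: [-0.222, 3.134, 0.0]
force: [0.1, 0.3, -0.9]
opening: 0.0212
gripper_force: 35.0
```

Call:
move_arm(deltas=[0,0,0.001,0,0,0,0,0,0,0.001,0,0,0,0,0,0,0.001,0,0,0,0.7,0,0,0.001,0,0,0,0.7,0,0,0.001,0,0,0,0.7,0,0,0.001,0,0,0,0.7,0,0,0.001,0,0,0,0.7,0,0,0.001,0,0,0,0.7,0,0,0.001,0,0,0,0.7])

```text
t: 9.95
tool_pos: [0.4748, 0.0762, 0.0906]
orientation: [-0.222, 3.134, 0.0]
force: [0.1, -0.4, -0.2]
opening: 0.0652
gripper_force: 0.0
```

Call:
move_arm(deltas=[0,0,-0.02,0,0,0,0.7,0,0,-0.06,0,0,0,0.7,0,0,-0.11,0,0,0,0.7,0,0,-0.13,0,0,0,0.7,0,0,-0.13,0,0,0,0.7])

```text
t: 10.58
tool_pos: [0.4761, 0.0762, 0.2226]
orientation: [-0.221, 3.13, -0.0]
force: [0.2, 0.1, -0.5]
opening: 0.0653
gripper_force: 0.0
```

```bash
python3 - <<'E'
from h import *
st=robot.read_state();print(st["t"],st["tool_pos"],st["opening"],st["force"])
p,D=robot.read_camera("scene")
cv2.imwrite("pics/s3.png",cv2.resize(p[100:250,250:450,::-1],None,fx=4,fy=4,interpolation=cv2.INTER_CUBIC))
st=robot.read_state();p,D=robot.read_camera("wrist");P=cloud("wrist",D,st)
for c in((.475,.076),(.469,.2446)):
  for z0,z1 in((.11,.13),(.069,.078)):
    q=P[(np.hypot(P[...,0]-c[0],P[...,1]-c[1])<.03)&(P[...,2]>z0)&(P[...,2]<z1)]
    if len(q): print(c,z0,len(q),q.mean(0).round(4),((q.min(0)+q.max(0))/2).round(4),np.percentile(q[:,2],95).round(4))
E
```

```text
10.575 [0.47609987 0.07622485 0.22264161] 0.06526157758297348 [ 0.21566325  0.07451249 -0.52260454]
(0.475, 0.076) 0.11 656 [0.4745 0.0768 0.118 ] [0.4751 0.0769 0.1153] 0.1194
(0.475, 0.076) 0.069 1487 [0.4703 0.0758 0.0724] [0.4744 0.0759 0.0735] 0.0746
(0.469, 0.2446) 0.11 644 [0.467  0.2429 0.1172] [0.4679 0.245  0.1152] 0.1193
(0.469, 0.2446) 0.069 1346 [0.4655 0.239  0.0726] [0.468  0.2442 0.0734] 0.0748
```

View pics/s3.png

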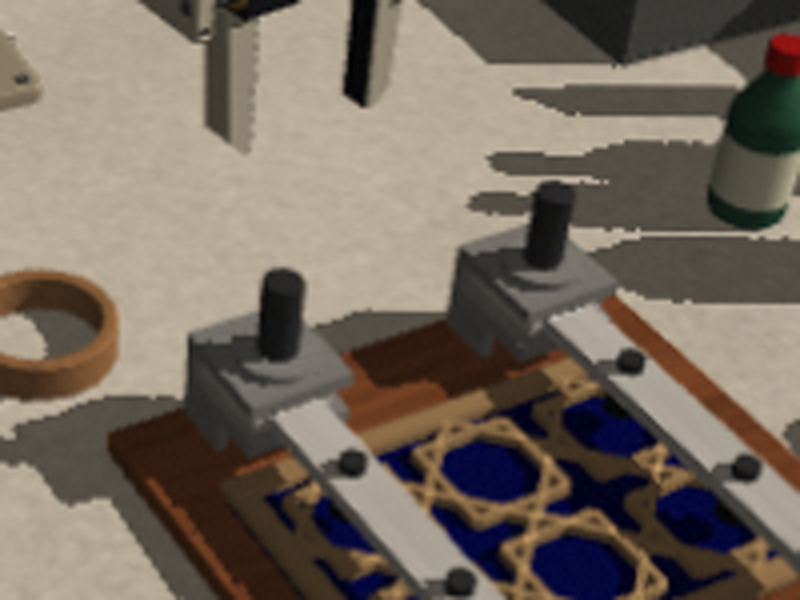

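The long pin stands upright in the fork at (280,330) with its collar on the plate. It reads the same height as the set pin, and the gripper is clear of it.

```bash
python3 -c "
from plant import robot
print(robot.close_job())"
```

```text
the job is handed in; nothing more can be done
None
```

The long pin is fully home in the empty fork, upright with its collar on the plate and released, and the job was handed in at about 10.7 s; the judge's verdict was not shown.

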